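# Weigh a sprued ring casting on the bench balance

### The arm

A 6-joint arm with a two-finger parallel gripper is mounted at the origin on the work surface. World frame = base frame: x ahead of the robot, y to its left, z up, the work surface at z = 0. Lengths are in m, angles in rad, forces in N, time in s.
With the tool pointing down it reaches from about 0.4 to 0.825 m from the base axis. Payload 7 kg.
Tool frame: the origin (TCP) lies midway between the tips of the shut fingers; the grasp point (between the pads) lies 19 mm behind it; z points along the fingers, y is the line along which they close (so a half turn about z gives the same grasp; the last joint's range is limited). The gripper opens to 88 mm and grips with 3 to 60 N. Pads are 19 mm wide; open, the fingers measure 130 mm over their backs; the gripper's body (78 mm by 193 mm) begins 47 mm behind the grasp point.
Start: joints at [-0.936, 0.359, 0.012, 0, -1.224, -0.288], TCP at [0.229, -0.635, 0.227] pointing down, gripper open.
Joint ranges: [-3.07, 3.07], [-1.43, 2.12], [-1.02, 1.25], [-3.03, 1.67], [-3.05, -0], [-3.03, 3.03]. Speed limits (rad/s): [2.39, 2.39, 3.01, 3.14, 3.14, 3.14].

### API

Orientations are given as a unit quaternion [x, y, z, w].
In Python, from plant import status, vision, ticket gives the robot as it stands.
- The arm moves only by the tool send_rows, never from a script. Its argument "commands" is a list of rows, each an object with "claw": the opening in per cent of the stroke, from 0 (shut) to 100 (fully open); "translation": the shift along the world's x, y, z in units of 3 cm (1.0 is 3 cm), a list of three; "twist": the turn about the world's z in units of 5 degrees (1.0 is 5 degrees). In form: [{"claw": claw, "translation": [x, y, z], "twist": twist}, ...]. A call has 1 to 10 rows; each row shifts and turns the commanded pose from where the row before left it; what a row does not reach is not made up. A row lasts 1/10 s, in which the tool goes at most 50 mm and 8.59 degrees, less where a joint would pass 70% of its speed; a pose out of reach is approached as far as the arm can. A call with a number of a shift or a turn outside -1 to 1 is refused whole. A call with a gripper value outside its range is refused whole. The fingers move at their own pace and stop on an object; the grip force is fixed at half the most. Time passes only in rows, so rows that do not move let the fingers close. It gives the time, the measured TCP pose, the force, the opening and the grip force at its end, in the units of the state.
- status.get_obs(): the state, without advancing time (a new reading comes with each control period).
- vision.camera(name): name is "side" or "top"; returns (picture, depth): 384x512x3 uint8, red, green, blue; 384x512 float32, m along the optical axis (not along the pixel's ray), 0 where there is no reading.
- vision.calibration(name): a dict with "intrinsics" (3x3 intrinsics, pixels), "camera_from_world" (4x4, takes a point from world to camera coordinates). Camera axes: x right, y down, z forward; pixel columns grow to the right and rows downward; lengths in m; the calibration is good to about 2 mm. A picture is of the moment at which its call begins. calibration takes no time and is no camera call.
- ticket.hand_in(): hands the job in; it is judged then, once.
Trained networks look in the newest picture that a camera, given by its name, has taken for a name from the list of things; names that differ only in an ending like _2 or _b are one class to them, and where a whole thing is asked for, a point or a joint stands for the part that bears it (a point fixed in the world has none). Each returns a list of dicts, best first, with "confidence" (0 to 1); they miss things now and then, are a little off and sometimes report something else, mostly with a low value. They report only what shows in the picture. A call takes as long as a camera call. They do not tell look-alikes from the thing itself.
- vision.recognise(camera, name): "xy" ([column, row] in pixels, amid what is visible of it).
The state is a dict: "t": time; "joint_pos": joint angles; "qd": joint speeds; "joint_torque": joint torques, N m; "tool_pos": TCP position; "ee_rot": TCP orientation; "contact_force": force on the tool from outside, world axes, zero at the start; "torque": the same for the moment, N m; "opening": finger opening in m; "finger_force": force on a finger pad.
Only numpy, scipy, OpenCV 4.12 (cv2) and the standard library are available. Lean on these libraries where they do the work, as an engineer would, in place of code of your own. Each camera call takes 0.05 s, during which the arm holds its last target. There are 200 camera calls.

### The job

Weigh the ring casting (the sprue with the ring on top): stand the open steel dish on the middle of the balance pan, tare with the key at the left-hand end, stand the casting upright in the dish and let go, then store the reading with the key at the right-hand end. Press each of these two keys fully down and hold it down for half a second, with a firm fingertip push but never 2 kg (20 N), and set things down lightly, for the membrane and the load cell are delicate. Press no other key and leave everything else on the bench where it is.

Things in the scene. Friction and masses are not known exactly. Their poses are not given: they have to be found in the camera images.
- scale: Jeweller's bench balance, 230 mm deep (x), 200 mm wide (y), fixed, its front turned away from the robot. Origin on the bench under its middle; x points to its back, y to its left as seen facing its front panel. Its four levelling feet are screwed out by a different amount each time: case, panel, keys and pan stand 0 to 12 mm higher than this pose and the three points below say; that amount must be felt or seen.
- pan_low (a point): Middle of the top of the balance's round steel pan (130 mm across) as it would be with the feet screwed right in (74 mm over the bench); the real pan is 0 to 12 mm higher. Axes as the balance's. The case around the pan is 8 mm lower than the pan.
- tare_low (a point): Middle of the face of the tare key as it would be with the feet screwed right in; the real one is 0 to 12 mm higher. The keys stand 3.5 mm out of a panel that slopes up to the balance's back at 25 degrees: outward normal (-0.423, 0, 0.906) in the balance's axes, which are this point's too. Four keys in one row at y +70 (tare), +18 (mode), -18 (unit), -70 mm (store) on the balance; a display above them.
- store_low (a point): The same point for the store key: middle of its face with the feet screwed right in; the real one is 0 to 12 mm higher. Axes as the balance's, same panel slope.
- tare_key (a joint): Membrane key at the left-hand end of the row, 30 mm wide, 18 mm up the slope. 0 up, 0.0015 (m) fully down. Yields from about 3.5 N, registers (0.0012) at about 8 N, is fully down at about 9 N and rigid from there on; springs up when let go. 
- store_key (a joint): Membrane key at the right-hand end of the row, 30 mm wide, 18 mm up the slope. 0 up, 0.0015 (m) fully down. Yields from about 3.5 N, registers (0.0012) at about 8 N, is fully down at about 9 N and rigid from there on; springs up when let go. 
- mode_key (a joint): Small middle key, left of centre, 22 mm wide, 18 mm up the slope; same spring and joint values. Not to be pressed.
- unit_key (a joint): Small middle key, right of centre, 22 mm wide, 18 mm up the slope; same spring and joint values. Not to be pressed.
- dish_mid (a point): The open steel dish, round, 24 mm high, 64 mm across its rim, 56 mm across its foot, straight between, wall 2.5 mm, inner floor 3 mm above its underside; about 80 g. Point: on its axis, half-way up (12 mm above its underside). z is its axis. It can be gripped across the outside. It stands on the bench.
- casting_mid (a point): Silver casting, 55 mm tall, 70 g, standing on its sprue button (28 mm across, 12 mm high); 9 mm stem up to 31 mm, then an upright signet ring 23 mm across, its middle 41 mm above the underside, band 10 mm wide with flat sides. Point: on its axis 27 mm up. z up; y across the 10 mm band, x in the ring's plane. It stands at one of two places on a white soldering board 22 mm high.
- flower_mid (a point): Another casting, to be left alone: the same button and stem with a flat five-petal flower 34 mm across on top, 38 mm tall. Point: on its axis, 19 mm above its underside, z up. It stands on the soldering board at the other place, about 90 mm from the ring casting.
- pot_mid (a point): Bystander: closed steel pot with a lid and a small black knob, 62 mm across, 52 mm tall. Point: on its axis, 26 mm up. Pot and dish stand left of the balance, in either order.
- tweezers: Bystander: steel tweezers lying near the robot, 130 mm long along x, 12 mm high; origin under the middle.
- needle_file: Bystander: needle file with a wooden handle lying on the left, 185 mm long along x, 12 mm high; origin under the middle.
- loupe: Bystander: black eye loupe, 38 mm across, 30 mm high; origin under its middle.
- bowl: Bystander: steel bowl at the back left, 104 mm across, 48 mm high; origin under its middle.
- mandrel: Bystander: steel ring mandrel with wooden handle lying behind the balance, 310 mm long along x, 24 mm high; origin under it.
Things that resemble listed ones, but are neither listed nor needed, are in the scene too. What is shaped like the part that bears dish_mid but purple is not meant. What is shaped like the part that bears casting_mid but red is not meant.

How it is judged:
By the outcome, as a careful person would: the job done as asked, in the order asked, and still so for the second after the job is handed in, with the robot touching nothing.
It also fails if it takes over 72 s, if anything falls off the work surface, if the arm or the gripper's body presses on something with over 40 N, if the wrist force passes 120 N, or if a joint passes its speed limit or range.

## Working session

There is one attempt and no reset: what is moved stays moved. The work goes in short steps, Python scripts to look and compute and a tool call to move; the robot and the scene stay as the last step left them, time stands still between calls to the robot, and variables do not carry over. Pictures are saved under pics/ and viewed, at most 12 in all, crops included, and the job is handed in when it is done.

Besides the shell and the picture viewer there is one more tool, called after ">>>" as name(argument=value, ...) on one line, values as JSON. send_rows: Moves the arm, as the interface text tells. Its arguments: {"type":"object","properties":{"commands":{"type":"array","items":{"type":"object","properties":{"claw":{"type":"number"},"translation":{"type":"array","items":{"type":"number"}},"twist":{"type":"number"}}}}},"required":["commands"]}

```bash
mkdir -p pics; cat > h.py <<'E'
import numpy as np,cv2
from plant import status,vision,ticket
def grab(n):
    p,d=vision.camera(n); c=vision.calibration(n)
    return p,d,np.array(c["intrinsics"]),np.array(c["camera_from_world"])
def world(uv,z,K,T):
    u,v=uv; return (np.linalg.inv(T)@np.r_[np.linalg.inv(K)@[u,v,1]*z,1])[:3]
def cloud(d,K,T):
    v,u=np.mgrid[:d.shape[0],:d.shape[1]]
    P=np.stack([(u-K[0,2])/K[0,0]*d,(v-K[1,2])/K[1,1]*d,d,np.ones_like(d)],-1)
    W=(P@np.linalg.inv(T).T)[...,:3]; W[d<=0]=np.nan; return W
E
python3 - <<'E'
from h import *
o=status.get_obs(); print(o["t"],o["tool_pos"],o["ee_rot"],o["opening"],o["contact_force"])
for n in("top","side"):
    p,d,K,T=grab(n); cv2.imwrite(f"pics/{n}0.png",cv2.resize(p[...,::-1],(800,600),interpolation=cv2.INTER_CUBIC))
    W=cloud(d,K,T); np.savez(f"{n}0.npz",p=p,d=d,K=K,T=T)
    print(n,np.linalg.inv(T)[:3,3].round(3),K[0,0])
    for t in("scale","dish_mid","casting_mid","flower_mid","pot_mid","tare_key","store_key","loupe"):
        for r in vision.recognise(n,t)[:3]:
            u,v=[int(round(x)) for x in r["xy"]]
            print(t,round(r["confidence"],2),u,v,W[min(v,383),min(u,511)].round(3))
E
```

```text
0.0 [ 0.22921301 -0.63434749  0.22563781] [-1.72476203e-01  9.85013330e-01  8.05987452e-04 -2.21124274e-04] 0.08736261409805106 [ 0.19184481  0.56739613 -0.22226329]
top [0.427 0.057 1.171] 389.7374483853029
scale 0.94 261 197 [0.538 0.029 0.081]
scale 0.27 269 165 [0.636 0.004 0.048]
dish_mid 0.64 146 181 [0.597 0.374 0.005]
dish_mid 0.6 180 190 [0.569 0.271 0.003]
dish_mid 0.21 270 166 [0.632 0.001 0.051]
casting_mid 0.45 377 235 [ 0.43  -0.301  0.054]
casting_mid 0.4 264 201 [0.527 0.021 0.082]
flower_mid 0.41 377 205 [ 0.515 -0.304  0.057]
pot_mid 0.79 151 236 [0.432 0.344 0.046]
tare_key 0.75 303 112 [ 0.805 -0.104  0.016]
tare_key 0.6 298 177 [ 0.598 -0.08   0.055]
loupe 0.63 298 114 [ 0.796 -0.087  0.027]
loupe 0.56 310 263 [ 0.35  -0.114  0.019]
side [-0.104 -0.651  0.772] 436.3560868197779
scale 0.71 257 214 [ 0.499 -0.015  0.085]
dish_mid 0.82 208 184 [0.56  0.272 0.007]
dish_mid 0.7 198 166 [0.605 0.383 0.004]
casting_mid 0.73 326 306 [ 0.426 -0.304  0.039]
casting_mid 0.53 281 330 [ 0.327 -0.268  0.014]
flower_mid 0.77 356 284 [ 0.508 -0.319  0.058]
flower_mid 0.18 357 207 [ 0.786 -0.126  0.017]
pot_mid 0.74 160 188 [0.42  0.321 0.035]
tare_key 0.36 302 218 [ 0.596 -0.083  0.057]
loupe 0.67 240 282 [ 0.349 -0.115  0.024]
```

View pics/top0.png

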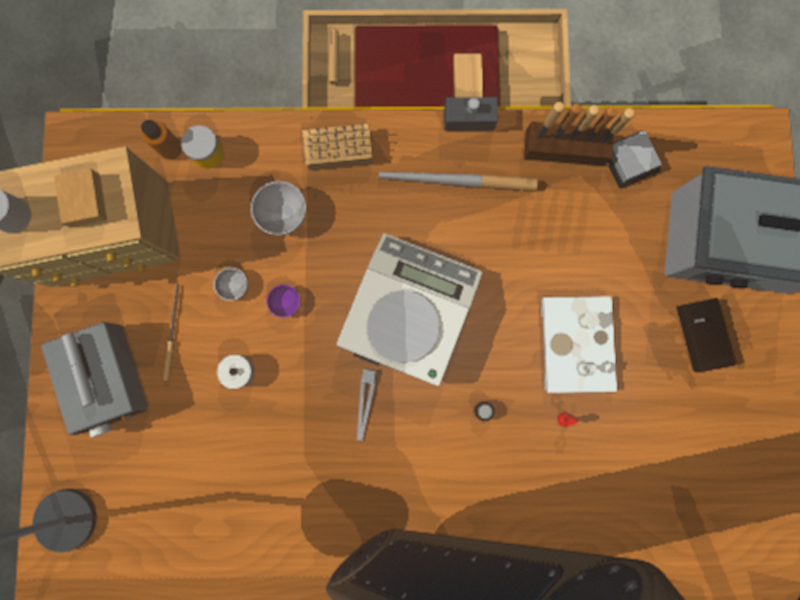

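View pics/side0.png

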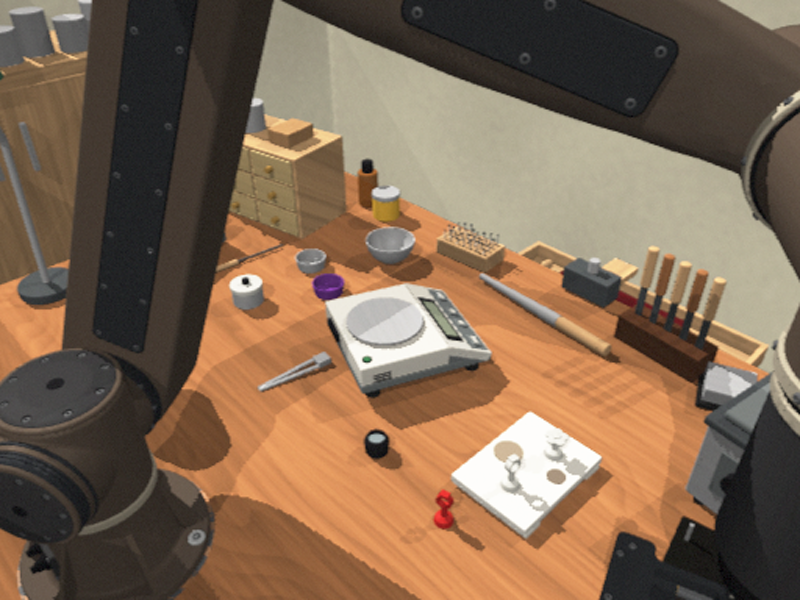

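Top view (800 px): steel dish (231,283), purple look-alike (283,300), white/steel pot (234,372), ring casting (590,368) and flower (600,320) on the board, red look-alike (566,420) on the bench. The keys are on the far side, with tare at (467,272) and store at (392,242). Steel, not purple, is the dish meant, and the silver ring on the board, not the red one, is the casting meant. I'll confirm both in one crop while measuring.

```bash
python3 - <<'E'
from h import *
ims=[]
S={n:np.load(f"{n}0.npz") for n in("top","side")}
def crop(n,u,v,w,h): return cv2.resize(S[n]["p"][v:v+h,u:u+w,::-1],(400,300),interpolation=cv2.INTER_CUBIC)
cv2.imwrite("pics/c1.png",np.vstack([np.hstack([crop("side",270,260,120,90),crop("top",340,185,80,60)]),np.hstack([crop("side",180,150,80,60),crop("top",210,145,120,90)])]))
for n in S:
    s=S[n];W=cloud(s["d"],s["K"],s["T"]);p=s["p"].astype(int)
    def near(x,y,r,z0,z1):
        m=(np.hypot(W[...,0]-x,W[...,1]-y)<r)&(W[...,2]>z0)&(W[...,2]<z1);return W[m]
    print(n,"bench z",np.median(near(.35,.02,.05,-.02,.02)[:,2]))
    # pan
    q=near(.52,.02,.05,.06,.11); print("pan z",np.median(q[:,2]),q[:,2].std(),len(q))
    q=near(.53,.03,.2,.06,.11);h=np.histogram(q[:,2],bins=np.arange(.06,.11,.002));print(h[0])
    z=np.median(near(.52,.02,.05,.06,.11)[:,2])
    m=near(.53,.02,.1,z-.003,z+.003);c=cv2.minEnclosingCircle(m[:,:2].astype(np.float32));print("pan circ",c,len(m))
    m=near(.597,.374,.05,.015,.035);c=cv2.minEnclosingCircle(m[:,:2].astype(np.float32));print("dish",c,len(m),m[:,2].max())
    b=near(.46,-.3,.08,.015,.03);print("board z",np.median(b[:,2]))
    m=near(.428,-.303,.03,.053,.09);mu=m[:,:2].mean(0)if len(m) else 0
    print("ring",len(m),m.mean(0).round(4),m.min(0).round(3),m.max(0).round(3),np.linalg.svd(m[:,:2]-mu)[1:] if len(m)>2 and len(m)<2000 else'')
    m=near(.428,-.303,.03,.028,.042);print("button",len(m),m.mean(0).round(4),m.min(0).round(3),m.max(0).round(3))
    # scale outline
    m=near(.54,.02,.17,.03,.11);r=cv2.minAreaRect((m[:,:2]*1000).astype(np.float32));print("scale rect",r)
E
```

```text
top bench z -0.0006737736944133488
pan z 0.08218037167519454 0.0027417923426266834 979
[ 95 105  98  94 144 372 714 828 397 252 526 599 287  56   3   0   0   0
   0   0   0   0   0   0]
pan circ ((0.5228059887886047, 0.03595981374382973), 0.08586785942316055) 1449
dish ((0.5918242931365967, 0.36421889066696167), 0.03222529590129852) 87 0.029682134251562742
board z 0.021421268903022206
ring 45 [ 0.4277 -0.3007  0.0692] [ 0.416 -0.308  0.053] [ 0.438 -0.295  0.082] (array([0.04333247, 0.02013859]), array([[-0.9832645 ,  0.18218374],
       [-0.18218374, -0.9832645 ]]))
button 30 [ 0.4285 -0.2973  0.0315] [ 0.415 -0.303  0.028] [ 0.438 -0.291  0.035]
scale rect ((539.088623046875, 24.09839630126953), (200.2569580078125, 236.8812713623047), 67.92231750488281)
side bench z 0.002342018823640324
pan z 0.08528513620669875 0.0023467698849669845 701
[105 100 114 106 110  85 143 340 820 430  51 183 603 348  30   1   0   0
   0   0   0   0   0   0]
pan circ ((0.5066712498664856, 0.03611151874065399), 0.06726547330617905) 1141
dish ((0.5956757068634033, 0.3614978492259979), 0.03353888541460037) 137 0.02990945709889925
board z 0.02405136236762173
ring 97 [ 0.4277 -0.3051  0.0693] [ 0.417 -0.311  0.055] [ 0.439 -0.297  0.083] (array([0.06533747, 0.02999683]), array([[-0.96680719,  0.25550704],
       [-0.25550704, -0.96680719]]))
button 92 [ 0.426  -0.3068  0.0331] [ 0.415 -0.32   0.028] [ 0.452 -0.292  0.041]
scale rect ((540.494873046875, 20.994163513183594), (206.12744140625, 237.03656005859375), 68.5451889038086)
```

View pics/c1.png

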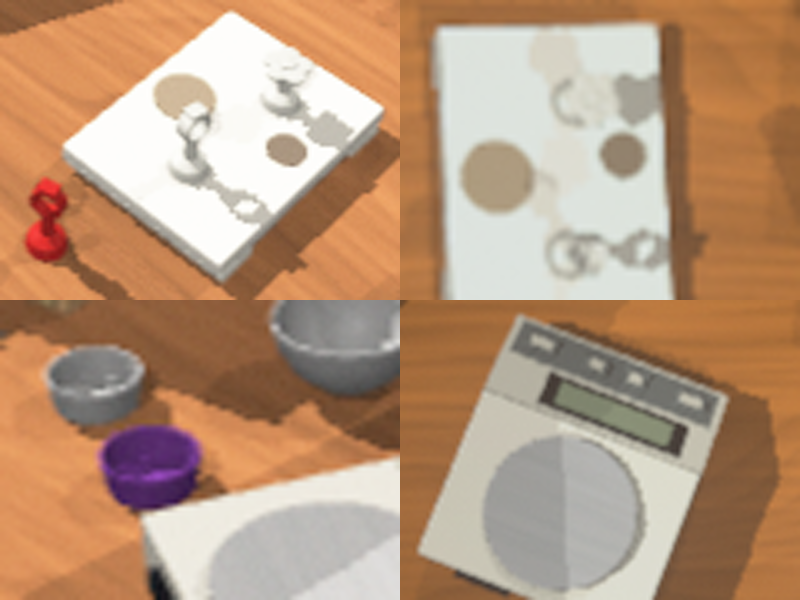

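Crop confirms it: the silver ring casting (190,140) is on the board with the flower behind it, the red one is off the board, and the grey dish (95,385) stands beside the purple one (150,465). The key row is on the far edge. I'll start moving towards the dish, staying high, and refine the scale geometry from the pictures already saved.

>>> send_rows(commands=[{"claw":100,"translation":[0.6,1,0],"twist":1},{"claw":100,"translation":[0.6,1,0],"twist":1},{"claw":100,"translation":[0.6,1,0],"twist":0},{"claw":100,"translation":[0.6,1,0],"twist":0},{"claw":100,"translation":[0.6,1,0],"twist":0},{"claw":100,"translation":[0.6,1,0],"twist":0},{"claw":100,"translation":[0.6,1,0],"twist":0},{"claw":100,"translation":[0.6,1,0],"twist":0},{"claw":100,"translation":[0.6,1,0],"twist":0},{"claw":100,"translation":[0.6,1,0],"twist":0}])

```text
t: 1.9
tool_pos: [0.41, -0.3335, 0.2268]
ee_rot: [-0.258, 0.966, -0.0, 0.0]
contact_force: [0.9, 0.4, 0.0]
opening: 0.0875
finger_force: 0.0
```

```bash
python3 - <<'E'
from h import *
from scipy.optimize import least_squares
L=.0095
s=np.load("top0.npz");K,T,p,d=s["K"],s["T"],s["p"],s["d"]
Ti=np.linalg.inv(T);C=Ti[:3,3]
def ray(u,v,z):
    r=Ti[:3,:3]@np.linalg.inv(K)@[u,v,1];return C+r*(z-C[2])/r[2]
for nm,(u,v),z in(("pan",(258.9,208.9),.0835),("tare",(297,175.6),.052),("store",(252.3,157.6),.052)): print(nm,ray(u,v,z).round(4))
# key face plane & blobs: bright pixels in panel strip
W=cloud(d,K,T); g=cv2.cvtColor(p,cv2.COLOR_RGB2GRAY)
sub=cv2.resize(g[150:185,245:310],None,fx=4,fy=4,interpolation=cv2.INTER_CUBIC)
t,b=cv2.threshold(sub,0,255,cv2.THRESH_OTSU);n,l,st,ce=cv2.connectedComponentsWithStats(b)
for i in range(1,n):
    if 60<st[i,4]<3000:
        u,v=ce[i]/4+[245-.375,150-.375];print("blob",st[i,4],u.round(1),v.round(1),ray(u,v,.052).round(4))
# pan by height, side+top
for nm in("top","side"):
    s=np.load(nm+"0.npz");W=cloud(s["d"],s["K"],s["T"]);zz={"top":.0843,"side":.0865}[nm]
    m=(np.hypot(W[...,0]-.52,W[...,1]-.03)<.085)&(abs(W[...,2]-zz)<.0035)
    m=cv2.morphologyEx(m.astype(np.uint8),cv2.MORPH_OPEN,np.ones((3,3)));q=W[m>0];print(nm,len(q),np.median(q[:,2]),(q[:,:2].min(0)+q[:,:2].max(0))/2,np.ptp(q[:,:2],axis=0))
    # panel heights along balance axes
    a=np.deg2rad(68.3);ex=np.array([-np.sin(a),np.cos(a)]);
    q=W.reshape(-1,3);q=q[np.isfinite(q[:,0])];r=(q[:,:2]-[.5395,.0225]);X=r@ex;Y=r@[-np.cos(a),-np.sin(a)]
    for x in np.arange(-.12,.12,.01):
        k=(abs(X-x)<.005)&(abs(Y)<.09)&(q[:,2]>.02)&(q[:,2]<.11);print(x.round(3),np.median(q[k,2]).round(4) if k.any() else None,end=" | ")
    print()
E
```

```text
pan [0.5045 0.0352 0.0835]
tare [ 0.6029 -0.0771  0.052 ]
store [0.657  0.0525 0.052 ]
blob 144 245.7 151.2 [0.6763 0.0716 0.052 ]
blob 82 251.4 151.6 [0.6748 0.055  0.052 ]
blob 263 252.1 157.2 [0.6582 0.0531 0.052 ]
blob 147 268.5 163.8 [0.6384 0.0053 0.052 ]
blob 2250 289.7 175.1 [ 0.6043 -0.056   0.052 ]
blob 203 280.1 168.2 [ 0.6251 -0.0283  0.052 ]
blob 357 296.7 174.7 [ 0.6055 -0.0763  0.052 ]
top 624 0.08294110246270103 [0.50473684 0.03618498] [0.12345674 0.12062104]
-0.12 0.0386 | -0.11 0.0419 | -0.1 0.0484 | -0.09 0.0521 | -0.08 0.0561 | -0.07 0.0609 | -0.06 0.0657 | -0.05 0.0703 | -0.04 0.0737 | -0.03 0.0744 | -0.02 0.0756 | -0.01 0.0781 | -0.0 0.0807 | 0.01 0.0809 | 0.02 0.0814 | 0.03 0.0814 | 0.04 0.081 | 0.05 0.0811 | 0.06 0.0806 | 0.07 0.0807 | 0.08 0.0803 | 0.09 0.0768 | 0.1 0.075 | 0.11 0.0737 | 
side 1096 0.08543596035999995 [0.50641909 0.03500542] [0.12928682 0.13029612]
-0.12 0.0428 | -0.11 0.0472 | -0.1 0.0533 | -0.09 0.0566 | -0.08 0.0603 | -0.07 0.0659 | -0.06 0.0702 | -0.05 0.0743 | -0.04 0.0771 | -0.03 0.0778 | -0.02 0.0788 | -0.01 0.0835 | -0.0 0.0843 | 0.01 0.0846 | 0.02 0.0845 | 0.03 0.0849 | 0.04 0.0847 | 0.05 0.0847 | 0.06 0.0842 | 0.07 0.0842 | 0.08 0.083 | 0.09 0.0788 | 0.1 0.0775 | 0.11 0.0661 |
```

>>> send_rows(commands=[{"claw":100,"translation":[0.3,1,0],"twist":0},{"claw":100,"translation":[0.3,1,0],"twist":0},{"claw":100,"translation":[0.3,1,0],"twist":0},{"claw":100,"translation":[0.3,1,0],"twist":0},{"claw":100,"translation":[0.3,1,0],"twist":0},{"claw":100,"translation":[0.3,1,0],"twist":0},{"claw":100,"translation":[0.3,1,0],"twist":0},{"claw":100,"translation":[0.3,1,0],"twist":0},{"claw":100,"translation":[0.3,1,0],"twist":0},{"claw":100,"translation":[0.3,1,0],"twist":0}])

```text
t: 2.9
tool_pos: [0.4997, -0.0335, 0.2269]
ee_rot: [-0.258, 0.966, -0.0, 0.0]
contact_force: [1.4, -0.6, -0.1]
opening: 0.0873
finger_force: 0.0
```

>>> send_rows(commands=[{"claw":100,"translation":[0.3,1,0],"twist":0},{"claw":100,"translation":[0.3,1,0],"twist":0},{"claw":100,"translation":[0.3,1,0],"twist":0},{"claw":100,"translation":[0.3,1,0],"twist":0},{"claw":100,"translation":[0.3,1,0],"twist":0},{"claw":100,"translation":[0.3,1,0],"twist":0},{"claw":100,"translation":[0.3,1,0],"twist":0},{"claw":100,"translation":[0.3,1,0],"twist":0},{"claw":100,"translation":[0.3,1,0],"twist":0},{"claw":100,"translation":[0.3,1,0],"twist":0}])

```text
t: 3.9
tool_pos: [0.5897, 0.2665, 0.2267]
ee_rot: [-0.258, 0.966, 0.0, 0.0]
contact_force: [0.2, 0.6, -0.1]
opening: 0.0875
finger_force: 0.0
```

>>> send_rows(commands=[{"claw":100,"translation":[0.17,1,-1],"twist":0},{"claw":100,"translation":[0,1,-1],"twist":0},{"claw":100,"translation":[0,1,-1],"twist":0},{"claw":100,"translation":[0,0.25,-1],"twist":0},{"claw":100,"translation":[0,0,-1],"twist":0},{"claw":100,"translation":[0,0,0],"twist":0}])

```text
t: 4.5
tool_pos: [0.5919, 0.3611, 0.0715]
ee_rot: [-0.258, 0.966, -0.002, -0.004]
contact_force: [-1.6, 0.2, -0.6]
opening: 0.0877
finger_force: 0.0
```

```bash
python3 - <<'E'
from h import *
ims=[]
for n,(u,v,w,h) in(("top",(110,140,80,80)),("side",(170,110,80,80))):
    p,d,K,T=grab(n);ims.append(cv2.resize(p[v:v+h,u:u+w,::-1],(400,400),interpolation=cv2.INTER_CUBIC))
cv2.imwrite("pics/g1.png",np.hstack(ims));o=status.get_obs();print(o["tool_pos"])
E
```

```text
[0.59469493 0.36256583 0.07682695]
```

View pics/g1.png

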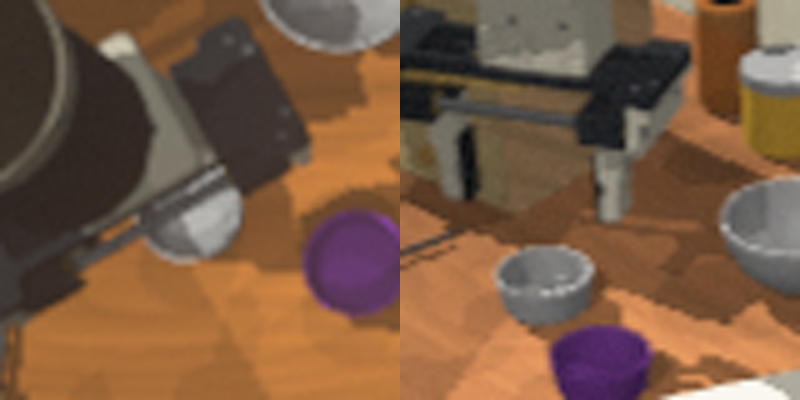

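The open fingers (side tips about (460,190) and (610,210)) straddle the steel dish (545,280), and purple stays clear. Descending.

>>> send_rows(commands=[{"claw":100,"translation":[0,0,-0.8],"twist":0},{"claw":100,"translation":[0,0,-0.8],"twist":0},{"claw":100,"translation":[0,0,-0.5],"twist":0},{"claw":100,"translation":[0,0,-0.25],"twist":0},{"claw":100,"translation":[0,0,0],"twist":0},{"claw":60,"translation":[0,0,0],"twist":0},{"claw":60,"translation":[0,0,0],"twist":0},{"claw":60,"translation":[0,0,0],"twist":0},{"claw":60,"translation":[0,0,0],"twist":0},{"claw":60,"translation":[0,0,0],"twist":0}])

```text
t: 5.6
tool_pos: [0.5948, 0.3631, 0.0068]
ee_rot: [-0.258, 0.966, 0.0, 0.0]
contact_force: [-1.5, 0.5, 3.1]
opening: 0.0611
finger_force: 30.0
```

>>> send_rows(commands=[{"claw":60,"translation":[0,0,0.3],"twist":0},{"claw":60,"translation":[0,0,0.7],"twist":0},{"claw":60,"translation":[0,0,0.8],"twist":0},{"claw":60,"translation":[0,0,0],"twist":0}])

```text
t: 6.0
tool_pos: [0.5963, 0.3641, 0.0643]
ee_rot: [-0.258, 0.966, 0.001, 0.003]
contact_force: [0.8, -0.3, -1.2]
opening: 0.061
finger_force: 30.0
```

```bash
python3 - <<'E'
from h import *
ims=[]
for n,(u,v,w,h) in(("top",(110,140,80,80)),("side",(170,110,80,80))):
    p,d,K,T=grab(n);ims.append(cv2.resize(p[v:v+h,u:u+w,::-1],(400,400),interpolation=cv2.INTER_CUBIC))
    W=cloud(d,K,T);o=status.get_obs();t=o["tool_pos"]
    m=(np.hypot(W[...,0]-t[0],W[...,1]-t[1])<.04)&(W[...,2]>t[2]-.02)&(W[...,2]<t[2]+.045);q=W[m]-t
    a=np.array([-.5,.866]);b=np.array([.866,.5]);A=q[:,:2]@a;B=q[:,:2]@b
    k=(abs(A)<.026);print(n,k.sum(),"across pad dir range",np.percentile(B[k],[1,99]).round(4),"z rel",np.percentile(q[k,2],[1,5,50,95,99]).round(4))
print(o["contact_force"],o["opening"],t)
cv2.imwrite("pics/g2.png",np.hstack(ims))
E
```

```text
top 105 across pad dir range [-0.0318  0.0019] z rel [-0.0064 -0.0049 -0.0013  0.0198  0.0204]
side 210 across pad dir range [-0.0324  0.0316] z rel [-0.0023 -0.001   0.01    0.0221  0.0236]
[-0.76516015  0.24550481 -2.01806466] 0.06101460249752663 [0.59464425 0.36290522 0.06098745]
```

View pics/g2.png

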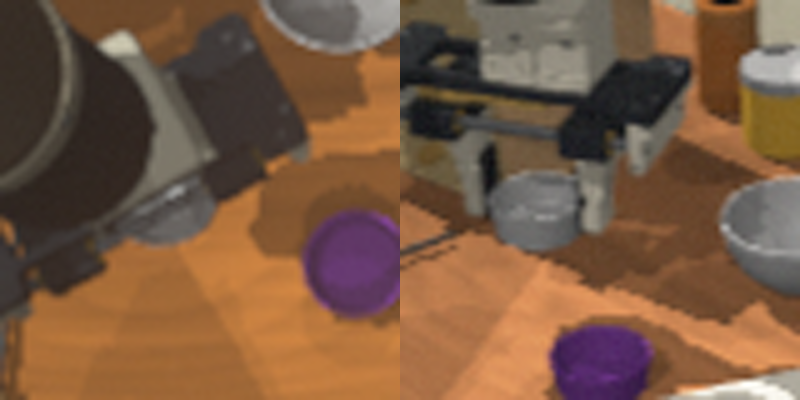

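Dish held level and centred in the grip. Carrying it to the pan.

>>> send_rows(commands=[{"claw":60,"translation":[0,0,0.8],"twist":0},{"claw":60,"translation":[0,-0.3,0.8],"twist":-0.45},{"claw":60,"translation":[-0.3,-0.8,0.7],"twist":-1},{"claw":60,"translation":[-0.3,-1,0],"twist":-1},{"claw":60,"translation":[-0.3,-1,0],"twist":-1},{"claw":60,"translation":[-0.3,-1,0],"twist":-1},{"claw":60,"translation":[-0.3,-1,0],"twist":-1},{"claw":60,"translation":[-0.3,-1,0],"twist":-1},{"claw":60,"translation":[-0.3,-1,0],"twist":-1},{"claw":60,"translation":[-0.3,-1,0],"twist":-1}])

```text
t: 7.1
tool_pos: [0.5213, 0.1182, 0.1283]
ee_rot: [0.11, 0.994, -0.0, -0.001]
contact_force: [1.1, -0.0, -1.6]
opening: 0.0607
finger_force: 30.0
```

>>> send_rows(commands=[{"claw":60,"translation":[-0.3,-1,0],"twist":-1},{"claw":60,"translation":[-0.3,-1,0],"twist":-1},{"claw":60,"translation":[-0.27,-0.8,-0.2],"twist":0},{"claw":60,"translation":[0,0,-0.3],"twist":0},{"claw":60,"translation":[0,0,-0.3],"twist":0},{"claw":60,"translation":[0,0,0],"twist":0},{"claw":60,"translation":[0,0,0],"twist":0}])

```text
t: 7.8
tool_pos: [0.4965, 0.0362, 0.1046]
ee_rot: [0.194, 0.981, -0.0, -0.0]
contact_force: [-0.5, -0.6, -2.1]
opening: 0.0609
finger_force: 30.0
```

```bash
python3 - <<'E'
from h import *
o=status.get_obs();print(o["contact_force"],o["tool_pos"],o["ee_rot"],o["t"])
p,d,K,T=grab("side");W=cloud(d,K,T);t=o["tool_pos"]
m=(np.hypot(W[...,0]-t[0],W[...,1]-t[1])<.045)&(W[...,2]>.095)&(W[...,2]<.135)
v,u=np.where(m);cv2.imwrite("pics/g3.png",cv2.resize(p[150:250,200:320,::-1],(720,600),interpolation=cv2.INTER_CUBIC))
E
```

```text
[-0.51833313 -0.63523315 -2.10861116] [0.49645765 0.03617863 0.10459354] [ 1.93631555e-01  9.81074136e-01 -4.08745291e-04 -4.39319715e-04] 7.8
```

View pics/g3.png

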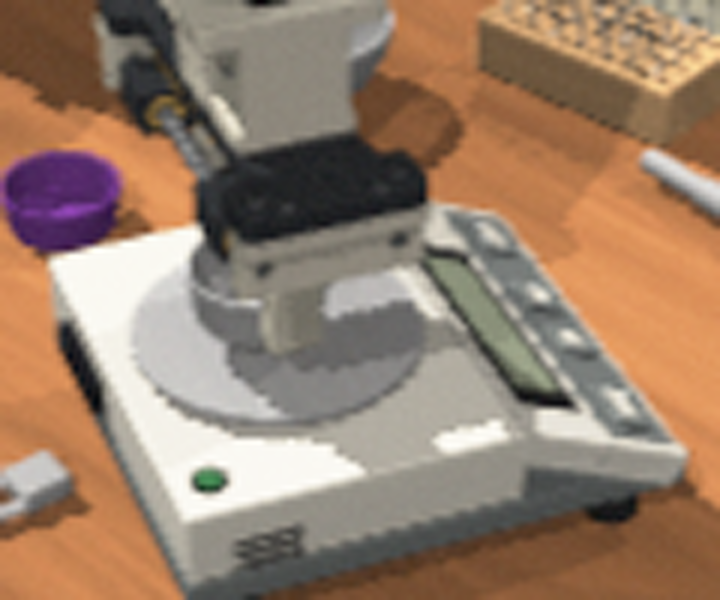

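Dish hangs over the pan, offset towards the robot because I overran x by 9 mm. I'll correct that and feel for the pan.

>>> send_rows(commands=[{"claw":60,"translation":[0.3,0,0],"twist":0},{"claw":60,"translation":[0,0,-0.2],"twist":0},{"claw":60,"translation":[0,0,-0.15],"twist":0},{"claw":60,"translation":[0,0,0],"twist":0},{"claw":60,"translation":[0,0,0],"twist":0}])

```text
t: 8.35
tool_pos: [0.5051, 0.0356, 0.0943]
ee_rot: [0.194, 0.981, -0.0, -0.0]
contact_force: [-0.0, -0.6, -0.8]
opening: 0.0612
finger_force: 30.0
```

>>> send_rows(commands=[{"claw":60,"translation":[0,0,-0.04],"twist":0},{"claw":60,"translation":[0,0,0],"twist":0}])

```text
t: 8.55
tool_pos: [0.5053, 0.0357, 0.0934]
ee_rot: [0.194, 0.981, 0.0, 0.0]
contact_force: [-0.2, -0.7, -0.9]
opening: 0.0606
finger_force: 30.0
```

>>> send_rows(commands=[{"claw":60,"translation":[0,0,-0.04],"twist":0},{"claw":60,"translation":[0,0,0],"twist":0}])

```text
t: 8.75
tool_pos: [0.5053, 0.0357, 0.0921]
ee_rot: [0.194, 0.981, 0.0, -0.0]
contact_force: [0.1, -0.4, -1.8]
opening: 0.061
finger_force: 30.0
```

>>> send_rows(commands=[{"claw":60,"translation":[0,0,-0.03],"twist":0},{"claw":60,"translation":[0,0,0],"twist":0}])

```text
t: 8.95
tool_pos: [0.5053, 0.0357, 0.0912]
ee_rot: [0.194, 0.981, -0.0, -0.0]
contact_force: [0.3, -0.2, -0.7]
opening: 0.0608
finger_force: 30.0
```

>>> send_rows(commands=[{"claw":60,"translation":[0,0,-0.03],"twist":0},{"claw":60,"translation":[0,0,0],"twist":0}])

```text
t: 9.15
tool_pos: [0.5053, 0.0357, 0.0902]
ee_rot: [0.194, 0.981, -0.0, -0.0]
contact_force: [-0.6, -0.3, -0.7]
opening: 0.0612
finger_force: 30.0
```

>>> send_rows(commands=[{"claw":60,"translation":[0,0,-0.03],"twist":0},{"claw":60,"translation":[0,0,0],"twist":0}])

```text
t: 9.35
tool_pos: [0.5055, 0.0357, 0.0896]
ee_rot: [0.194, 0.981, 0.0, 0.0]
contact_force: [-0.4, -0.0, 2.3]
opening: 0.0612
finger_force: 30.0
```

Contact: the force changed by about +3 N at TCP z 0.0896, so the pan is at about 0.083 (lift about 9 mm). Releasing.

>>> send_rows(commands=[{"claw":80,"translation":[0,0,0],"twist":0},{"claw":95,"translation":[0,0,0],"twist":0},{"claw":95,"translation":[0,0,0],"twist":0},{"claw":95,"translation":[0,0,0.3],"twist":0},{"claw":95,"translation":[0,0,0.7],"twist":0},{"claw":95,"translation":[0,0,1],"twist":0},{"claw":95,"translation":[0,0,0],"twist":0}])

```text
t: 10.05
tool_pos: [0.5079, 0.0364, 0.1539]
ee_rot: [0.194, 0.981, 0.002, 0.003]
contact_force: [0.2, -0.2, -0.6]
opening: 0.0831
finger_force: 0.0
```

>>> send_rows(commands=[{"claw":0,"translation":[0.6,-0.7,0],"twist":0},{"claw":0,"translation":[1,-1,0],"twist":0},{"claw":0,"translation":[1,-1,0],"twist":0},{"claw":0,"translation":[1,-1,0],"twist":0},{"claw":0,"translation":[0,0,0],"twist":0},{"claw":0,"translation":[0,0,0],"twist":0}])

```text
t: 10.65
tool_pos: [0.6134, -0.0762, 0.1488]
ee_rot: [0.195, 0.981, -0.0, -0.001]
contact_force: [-0.0, -0.2, 0.1]
opening: 0.0409
finger_force: 0.0
```

```bash
python3 - <<'E'
from h import *
o=status.get_obs();print(o["contact_force"],o["tool_pos"],o["opening"],o["t"])
p,d,K,T=grab("side");W=cloud(d,K,T)
m=(np.hypot(W[...,0]-.5055,W[...,1]-.0357)<.045)&(W[...,2]>.100)&(W[...,2]<.115);q=W[m];print("rim",cv2.minEnclosingCircle(q[:,:2].astype(np.float32)),len(q))
m=(np.hypot(W[...,0]-.5055,W[...,1]-.0357)<.085)&(abs(W[...,2]-.0855)<.003);q=W[m];print("pan",cv2.minEnclosingCircle(q[:,:2].astype(np.float32)))
a=p[110:230,210:370,::-1];p2,_,_,_=grab("top");b=p2[140:230,230:350,::-1]
cv2.imwrite("pics/g4.png",np.hstack([cv2.resize(a,(480,360),interpolation=cv2.INTER_CUBIC),cv2.resize(b,(320,240),interpolation=cv2.INTER_CUBIC)[:240].repeat(1,0) if 0 else cv2.copyMakeBorder(cv2.resize(b,(320,240),interpolation=cv2.INTER_CUBIC),0,120,0,0,0)]))
E
```

```text
[-0.00394279 -0.19653951  0.10898408] [ 0.61338508 -0.07620574  0.14882046] 0.04091911390089917 10.65
rim ((0.5054469704627991, 0.0369015708565712), 0.03398197516798973) 167
pan ((0.5071536898612976, 0.035859595984220505), 0.06665252894163132)
```

View pics/g4.png

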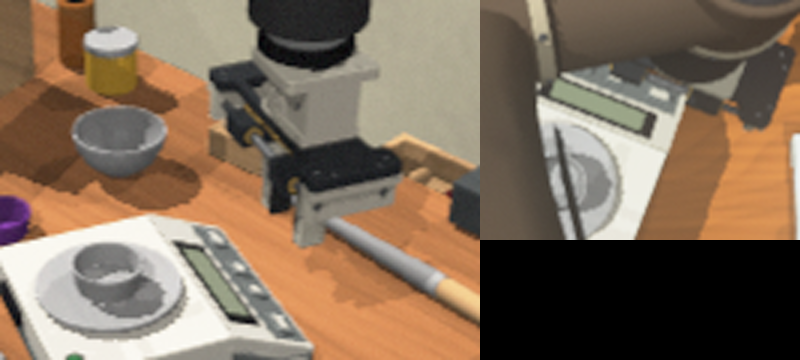

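Dish stands centred on the pan (rim centre within about 2 mm). Fingers are still shutting; going down over the tare key.

>>> send_rows(commands=[{"claw":0,"translation":[0,-0.12,-0.5],"twist":0},{"claw":0,"translation":[0,0,-0.6],"twist":0},{"claw":0,"translation":[0,0,-0.6],"twist":0},{"claw":0,"translation":[0,0,-0.6],"twist":0},{"claw":0,"translation":[0,0,-0.4],"twist":0},{"claw":0,"translation":[0,0,0],"twist":0},{"claw":0,"translation":[0,0,0],"twist":0}])

```text
t: 11.45
tool_pos: [0.6136, -0.0785, 0.0691]
ee_rot: [0.194, 0.981, -0.0, 0.0]
contact_force: [0.9, 0.2, 0.6]
opening: 0.0005
finger_force: 0.0
```

```bash
python3 - <<'E'
from h import *
o=status.get_obs();print(o["contact_force"],o["tool_pos"],o["opening"],o["t"])
p,d,K,T=grab("side");cv2.imwrite("pics/g5.png",cv2.resize(p[170:260,240:360,::-1],(800,600),interpolation=cv2.INTER_CUBIC))
t=o["tool_pos"]
for P in (t,[.605,-.0765,.0525]):
    c=K@(T@np.r_[P,1])[:3];c=c[:2]/c[2];print(((c-[240,170])*6.667).round())
E
```

```text
[0.87665674 0.2236221  0.61961028] [ 0.61357673 -0.07847594  0.06912312] 0.0005211449309656978 11.45
[436. 272.]
[415. 312.]
```

View pics/g5.png

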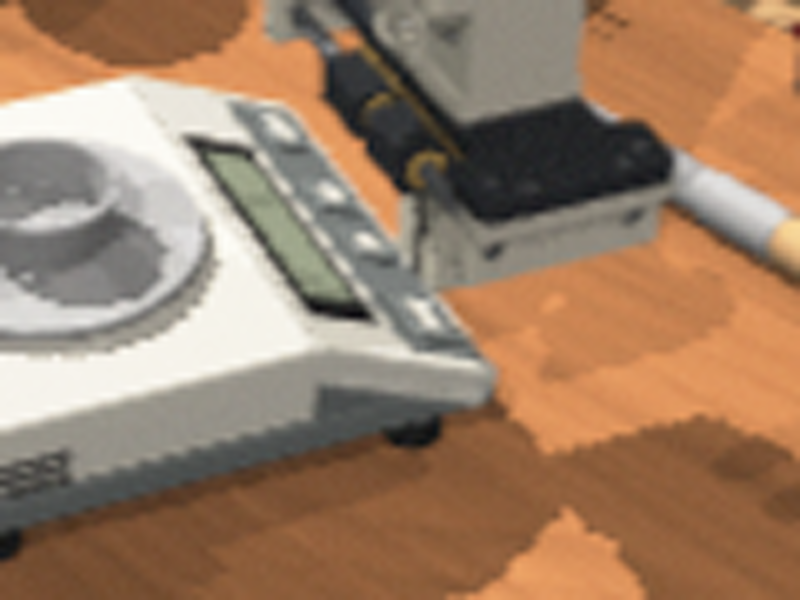

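Display side: the shut fingertips project to (436,272) just above the tare key (425,315). Feeling down.

>>> send_rows(commands=[{"claw":0,"translation":[0,0,-0.15],"twist":0},{"claw":0,"translation":[0,0,-0.1],"twist":0},{"claw":0,"translation":[0,0,0],"twist":0}])

```text
t: 11.8
tool_pos: [0.6131, -0.079, 0.0607]
ee_rot: [0.194, 0.981, -0.0, -0.0]
contact_force: [0.4, -0.4, -0.0]
opening: 0.0002
finger_force: 0.0
```

>>> send_rows(commands=[{"claw":0,"translation":[0,0,-0.06],"twist":0},{"claw":0,"translation":[0,0,0],"twist":0}])

```text
t: 12.0
tool_pos: [0.6133, -0.0789, 0.059]
ee_rot: [0.194, 0.981, -0.0, -0.0]
contact_force: [-0.3, 0.0, -0.3]
opening: 0.0005
finger_force: 0.0
```

>>> send_rows(commands=[{"claw":0,"translation":[0,0,-0.04],"twist":0},{"claw":0,"translation":[0,0,0],"twist":0}])

```text
t: 12.2
tool_pos: [0.6133, -0.0789, 0.0578]
ee_rot: [0.194, 0.981, -0.0, -0.0]
contact_force: [-0.2, -0.4, 0.5]
opening: 0.0002
finger_force: 0.0
```

>>> send_rows(commands=[{"claw":0,"translation":[0,0,-0.03],"twist":0},{"claw":0,"translation":[0,0,0],"twist":0}])

```text
t: 12.4
tool_pos: [0.6134, -0.0789, 0.057]
ee_rot: [0.194, 0.981, -0.0, -0.0]
contact_force: [-0.4, 0.0, -0.3]
opening: 0.0002
finger_force: 0.0
```

>>> send_rows(commands=[{"claw":0,"translation":[0,0,-0.03],"twist":0},{"claw":0,"translation":[0,0,0],"twist":0}])

```text
t: 12.6
tool_pos: [0.6133, -0.0789, 0.056]
ee_rot: [0.194, 0.981, -0.0, -0.0]
contact_force: [0.2, -0.5, -0.5]
opening: 0.0002
finger_force: 0.0
```

>>> send_rows(commands=[{"claw":0,"translation":[0,0,-0.03],"twist":0},{"claw":0,"translation":[0,0,0],"twist":0}])

```text
t: 12.8
tool_pos: [0.6133, -0.0789, 0.0551]
ee_rot: [0.194, 0.981, -0.0, -0.0]
contact_force: [-0.4, -0.3, 0.8]
opening: 0.0003
finger_force: 0.0
```

>>> send_rows(commands=[{"claw":0,"translation":[0,0,-0.03],"twist":0},{"claw":0,"translation":[0,0,0],"twist":0}])

```text
t: 13.0
tool_pos: [0.6133, -0.0789, 0.0542]
ee_rot: [0.194, 0.981, -0.0, -0.0]
contact_force: [-0.3, -0.6, 0.1]
opening: 0.0004
finger_force: 0.0
```

>>> send_rows(commands=[{"claw":0,"translation":[0,0,-0.02],"twist":0},{"claw":0,"translation":[0,0,0],"twist":0}])

```text
t: 13.2
tool_pos: [0.6133, -0.0789, 0.0537]
ee_rot: [0.194, 0.981, -0.0, -0.0]
contact_force: [-0.3, -0.2, 0.2]
opening: -0.0
finger_force: 0.0
```

>>> send_rows(commands=[{"claw":0,"translation":[0,0,-0.03],"twist":0},{"claw":0,"translation":[0,0,0],"twist":0}])

```text
t: 13.4
tool_pos: [0.6134, -0.0789, 0.0528]
ee_rot: [0.194, 0.981, -0.0, 0.0]
contact_force: [-0.7, -0.0, 0.2]
opening: 0.0007
finger_force: 0.1
```

>>> send_rows(commands=[{"claw":0,"translation":[0,0,-0.02],"twist":0},{"claw":0,"translation":[0,0,0],"twist":0}])

```text
t: 13.6
tool_pos: [0.6135, -0.0789, 0.0525]
ee_rot: [0.194, 0.981, 0.0, 0.0]
contact_force: [-0.4, 0.2, 2.3]
opening: 0.0007
finger_force: 0.8
```

>>> send_rows(commands=[{"claw":0,"translation":[0,0,-0.02],"twist":0},{"claw":0,"translation":[0,0,0],"twist":0}])

```text
t: 13.8
tool_pos: [0.6135, -0.0789, 0.052]
ee_rot: [0.194, 0.981, -0.0, 0.0]
contact_force: [-1.7, 0.5, 5.7]
opening: 0.0008
finger_force: 2.0
```

>>> send_rows(commands=[{"claw":0,"translation":[0,0,-0.02],"twist":0},{"claw":0,"translation":[0,0,0],"twist":0}])

```text
t: 14.0
tool_pos: [0.6136, -0.0789, 0.0515]
ee_rot: [0.194, 0.981, 0.0, 0.0]
contact_force: [-2.2, 1.0, 6.9]
opening: 0.0003
finger_force: 2.5
```

Force points along the key normal, so it's on the key. Continuing to about 13 N.

>>> send_rows(commands=[{"claw":0,"translation":[0,0,-0.02],"twist":0},{"claw":0,"translation":[0,0,0],"twist":0}])

```text
t: 14.2
tool_pos: [0.6137, -0.0789, 0.0511]
ee_rot: [0.194, 0.981, 0.0, 0.0]
contact_force: [-1.7, -0.2, 6.8]
opening: 0.0004
finger_force: 3.0
```

>>> send_rows(commands=[{"claw":0,"translation":[0,0,-0.015],"twist":0},{"claw":0,"translation":[0,0,0],"twist":0}])

```text
t: 14.4
tool_pos: [0.6137, -0.0789, 0.0508]
ee_rot: [0.194, 0.981, 0.0, 0.0]
contact_force: [-1.9, 1.7, 8.3]
opening: 0.0006
finger_force: 3.4
```

>>> send_rows(commands=[{"claw":0,"translation":[0,0,-0.012],"twist":0},{"claw":0,"translation":[0,0,0],"twist":0}])

```text
t: 14.6
tool_pos: [0.6138, -0.0789, 0.0506]
ee_rot: [0.194, 0.981, 0.0, 0.0]
contact_force: [-2.4, 1.3, 9.4]
opening: 0.0005
finger_force: 3.7
```

>>> send_rows(commands=[{"claw":0,"translation":[0,0,-0.01],"twist":0},{"claw":0,"translation":[0,0,0],"twist":0}])

```text
t: 14.8
tool_pos: [0.6138, -0.0789, 0.0504]
ee_rot: [0.194, 0.981, 0.0, 0.001]
contact_force: [-3.3, 0.5, 9.7]
opening: 0.0006
finger_force: 3.9
```

>>> send_rows(commands=[{"claw":0,"translation":[0,0,-0.01],"twist":0},{"claw":0,"translation":[0,0,0],"twist":0}])

```text
t: 15.0
tool_pos: [0.6138, -0.079, 0.0502]
ee_rot: [0.194, 0.981, -0.0, 0.001]
contact_force: [-3.1, 1.4, 10.1]
opening: 0.0004
finger_force: 4.2
```

>>> send_rows(commands=[{"claw":0,"translation":[0,0,-0.01],"twist":0},{"claw":0,"translation":[0,0,0],"twist":0}])

```text
t: 15.2
tool_pos: [0.6138, -0.079, 0.05]
ee_rot: [0.194, 0.981, -0.0, 0.001]
contact_force: [-2.5, 0.6, 11.0]
opening: 0.0004
finger_force: 4.4
```

>>> send_rows(commands=[{"claw":0,"translation":[0,0,-0.01],"twist":0},{"claw":0,"translation":[0,0,0],"twist":0}])

```text
t: 15.4
tool_pos: [0.6138, -0.079, 0.0499]
ee_rot: [0.194, 0.981, -0.0, 0.001]
contact_force: [-3.3, 1.7, 12.4]
opening: 0.0009
finger_force: 5.1
```

>>> send_rows(commands=[{"claw":0,"translation":[0,0,-0.015],"twist":0},{"claw":0,"translation":[0,0,0],"twist":0}])

```text
t: 15.6
tool_pos: [0.614, -0.079, 0.0497]
ee_rot: [0.194, 0.981, -0.0, 0.001]
contact_force: [-3.7, 1.2, 14.5]
opening: 0.0006
finger_force: 5.8
```

Now rigid (slope jumped) at about 14.8 N normal. Holding 0.7 s, then lifting off.

>>> send_rows(commands=[{"claw":0,"translation":[0,0,0],"twist":0},{"claw":0,"translation":[0,0,0],"twist":0},{"claw":0,"translation":[0,0,0],"twist":0},{"claw":0,"translation":[0,0,0],"twist":0},{"claw":0,"translation":[0,0,0],"twist":0},{"claw":0,"translation":[0,0,0],"twist":0},{"claw":0,"translation":[0,0,0],"twist":0}])

```text
t: 16.3
tool_pos: [0.614, -0.079, 0.0498]
ee_rot: [0.194, 0.981, -0.0, 0.001]
contact_force: [-3.5, 0.6, 14.4]
opening: 0.0004
finger_force: 5.8
```

>>> send_rows(commands=[{"claw":0,"translation":[0,0,0.2],"twist":0},{"claw":0,"translation":[0,0,0.8],"twist":0},{"claw":0,"translation":[0,0,1],"twist":0},{"claw":35,"translation":[0,0,1],"twist":0},{"claw":35,"translation":[-0.5,-0.6,1],"twist":0},{"claw":35,"translation":[-1,-1,0],"twist":1},{"claw":35,"translation":[-1,-1,0],"twist":0.9},{"claw":35,"translation":[-1,-1,0],"twist":0},{"claw":35,"translation":[-1,-1,0],"twist":0},{"claw":35,"translation":[-1,-1,0],"twist":0}])

```text
t: 17.3
tool_pos: [0.4469, -0.2477, 0.1679]
ee_rot: [0.112, 0.994, 0.0, -0.0]
contact_force: [0.9, -0.6, -0.4]
opening: 0.0303
finger_force: 0.0
```

>>> send_rows(commands=[{"claw":38,"translation":[-0.35,-1,0],"twist":0},{"claw":38,"translation":[-0.3,-0.85,-0.6],"twist":0},{"claw":38,"translation":[0,0,-1],"twist":0},{"claw":38,"translation":[0,0,-0.7],"twist":0},{"claw":38,"translation":[0,0,-0.2],"twist":0},{"claw":38,"translation":[0,0,0],"twist":0},{"claw":38,"translation":[0,0,0],"twist":0}])

```text
t: 18.0
tool_pos: [0.4296, -0.3025, 0.0938]
ee_rot: [0.112, 0.994, -0.0, 0.0]
contact_force: [1.0, -0.2, 0.4]
opening: 0.0337
finger_force: 0.0
```

```bash
python3 - <<'E'
from h import *
o=status.get_obs();print(o["contact_force"],o["tool_pos"],o["opening"],o["t"])
p,d,K,T=grab("side");cv2.imwrite("pics/g6.png",cv2.resize(p[230:335,260:400,::-1],(800,600),interpolation=cv2.INTER_CUBIC))
t=o["tool_pos"];s=800/140
for P in (t,[.4277,-.303,.063],[.4277,-.303,.077]):
    c=K@(T@np.r_[P,1])[:3];c=c[:2]/c[2];print(((c-[260,230])*s).round())
E
```

```text
[ 0.96160274 -0.23645881  0.39718975] [ 0.42962543 -0.30249443  0.09384808] 0.03373454321414604 18.0
[394. 326.]
[384. 388.]
[387. 362.]
```

View pics/g6.png

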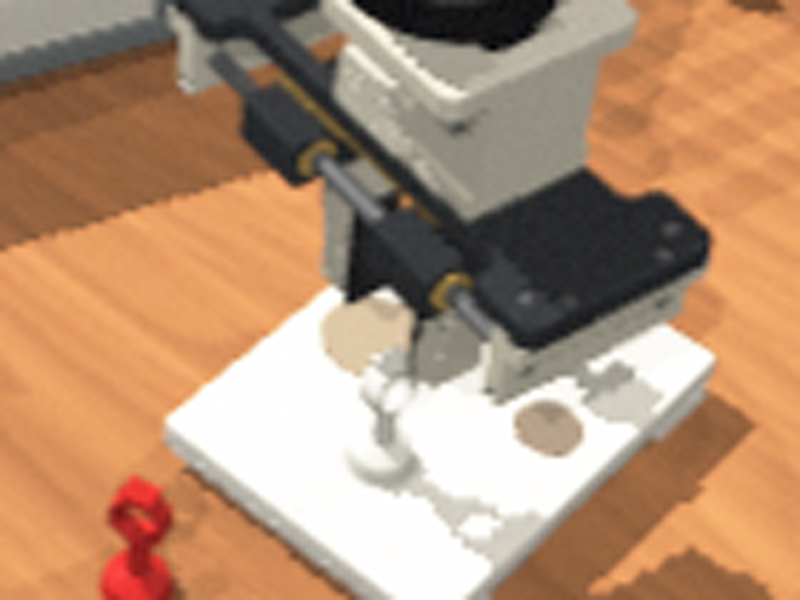

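```bash
python3 - <<'E'
from h import *
o=status.get_obs();t=o["tool_pos"]
c=vision.calibration("side");K=np.array(c["intrinsics"]);T=np.array(c["camera_from_world"])
y=np.array([.222,.975,0]);x=np.array([.975,-.222,0])
for h in(.017,.03):
  for a in(1,-1):
    for b in(1,-1):
        q=K@(T@np.r_[t+a*h*y+b*.0095*x,1])[:3];print(h,a,b,((q[:2]/q[2]-[260,230])*800/140).round())
# current casting location from cloud (side), upper ring
p,d,K,T=grab("side");W=cloud(d,K,T)
m=(np.hypot(W[...,0]-.428,W[...,1]+.303)<.025)&(W[...,2]>.058)&(W[...,2]<.083)&(p.min(-1)>120);print(W[m].mean(0),W[m].min(0),W[m].max(0),m.sum())
E
```

```text
0.017 1 1 [386. 286.]
0.017 1 -1 [344. 305.]
0.017 -1 1 [445. 346.]
0.017 -1 -1 [403. 367.]
0.03 1 1 [364. 263.]
0.03 1 -1 [323. 283.]
0.03 -1 1 [469. 370.]
0.03 -1 -1 [427. 391.]
[ 0.4266884  -0.30469501  0.07030136] [ 0.41796208 -0.31133443  0.05806718] [ 0.43909917 -0.29755464  0.08118509] 81
```

Ring at (388,385) sits between the pads as projected (left pad bottom edge (344–386, 295), right one (403–445, 356)). Descend and grip.

>>> send_rows(commands=[{"claw":38,"translation":[-0.05,0,-0.5],"twist":0},{"claw":38,"translation":[0,0,-0.6],"twist":0},{"claw":38,"translation":[0,0,-0.36],"twist":0},{"claw":38,"translation":[0,0,0],"twist":0},{"claw":20,"translation":[0,0,0],"twist":0},{"claw":8,"translation":[0,0,0],"twist":0},{"claw":5,"translation":[0,0,0],"twist":0},{"claw":5,"translation":[0,0,0],"twist":0},{"claw":5,"translation":[0,0,0],"twist":0}])

```text
t: 19.0
tool_pos: [0.4277, -0.3025, 0.0497]
ee_rot: [0.112, 0.994, -0.0, 0.0]
contact_force: [-0.8, 0.5, 3.5]
opening: 0.0096
finger_force: 30.0
```

>>> send_rows(commands=[{"claw":5,"translation":[0,0,0.3],"twist":0},{"claw":5,"translation":[0,0,0.7],"twist":0},{"claw":5,"translation":[0,0,0.9],"twist":0},{"claw":5,"translation":[0,0,0.9],"twist":0},{"claw":5,"translation":[0,0.3,0.9],"twist":0},{"claw":5,"translation":[0.2,0.7,0],"twist":-0.9},{"claw":5,"translation":[0.25,1,0],"twist":-1},{"claw":5,"translation":[0.25,1,0],"twist":0},{"claw":5,"translation":[0.25,1,0],"twist":0},{"claw":5,"translation":[0.25,1,0],"twist":0}])

```text
t: 20.0
tool_pos: [0.4634, -0.1513, 0.1608]
ee_rot: [0.194, 0.981, 0.0, 0.0]
contact_force: [0.2, -0.7, -0.5]
opening: 0.0095
finger_force: 30.0
```

>>> send_rows(commands=[{"claw":5,"translation":[0.25,1,0],"twist":0},{"claw":5,"translation":[0.25,1,0],"twist":0},{"claw":5,"translation":[0.25,1,0],"twist":0},{"claw":5,"translation":[0.25,1,0],"twist":0},{"claw":5,"translation":[0.25,1,0],"twist":0},{"claw":5,"translation":[0.25,1,0],"twist":0},{"claw":5,"translation":[0.13,0.3,0],"twist":0},{"claw":5,"translation":[0,0,0],"twist":0},{"claw":5,"translation":[0,0,0],"twist":0}])

```text
t: 20.9
tool_pos: [0.5119, 0.0362, 0.1602]
ee_rot: [0.194, 0.981, -0.0, -0.0]
contact_force: [0.1, 0.5, -0.7]
opening: 0.0097
finger_force: 30.0
```

```bash
python3 - <<'E'
from h import *
o=status.get_obs();print(o["contact_force"],o["tool_pos"],o["opening"],o["t"])
p,d,K,T=grab("side");W=cloud(d,K,T);t=o["tool_pos"]
cv2.imwrite("pics/g7.png",cv2.resize(p[145:250,200:340,::-1],(800,600),interpolation=cv2.INTER_CUBIC))
r=np.hypot(W[...,0]-t[0],W[...,1]-t[1])
q=W[(r<.03)&(W[...,2]>.118)&(W[...,2]<t[2]-.003)];print("button",len(q),q.mean(0),q.min(0),q.max(0))
q=W[(np.hypot(W[...,0]-.505,W[...,1]-.0365)<.045)&(W[...,2]>.100)&(W[...,2]<.115)];print("rim",cv2.minEnclosingCircle(q[:,:2].astype(np.float32)),len(q))
E
```

```text
[ 0.06182173  0.47426828 -0.74143052] [0.51190395 0.03621675 0.16024436] 0.009700570872910557 20.9
button 69 [0.50876092 0.02999312 0.14248859] [0.49954088 0.01901074 0.13462143] [0.52323311 0.04372562 0.15377899]
rim ((0.5046162605285645, 0.034904349595308304), 0.03390072286128998) 163
```

View pics/g7.png

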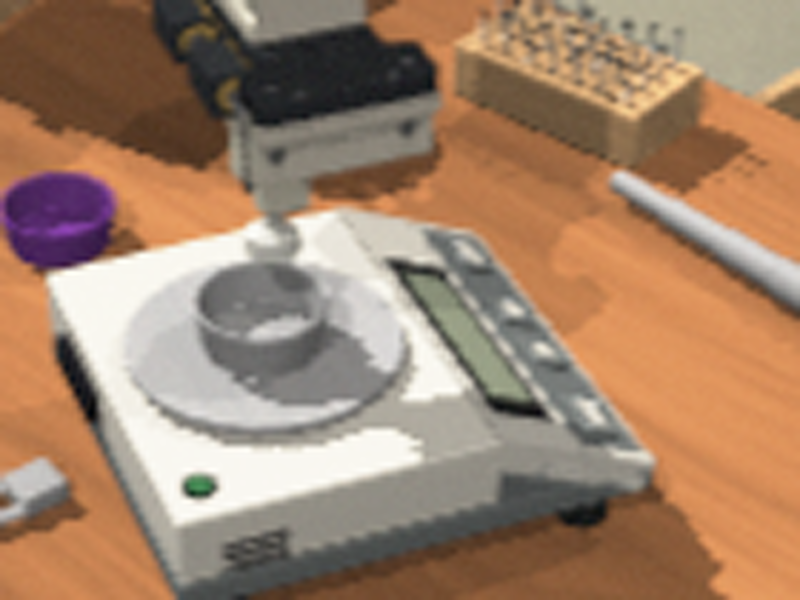

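Casting hangs upright, just behind the dish middle. Shift −7 mm in x and lower; contact expected at TCP z about 0.114.

>>> send_rows(commands=[{"claw":5,"translation":[-0.23,0,0],"twist":0},{"claw":5,"translation":[0,0,-0.5],"twist":0},{"claw":5,"translation":[0,0,-0.5],"twist":0},{"claw":5,"translation":[0,0,-0.38],"twist":0},{"claw":5,"translation":[0,0,0],"twist":0},{"claw":5,"translation":[0,0,0],"twist":0}])

```text
t: 21.55
tool_pos: [0.5053, 0.0362, 0.119]
ee_rot: [0.194, 0.981, -0.0, -0.0]
contact_force: [-0.4, 0.4, -1.2]
opening: 0.0097
finger_force: 30.0
```

>>> send_rows(commands=[{"claw":5,"translation":[0,0,-0.05],"twist":0},{"claw":5,"translation":[0,0,0],"twist":0}])

```text
t: 21.75
tool_pos: [0.5057, 0.0367, 0.1177]
ee_rot: [0.194, 0.981, 0.0, 0.0]
contact_force: [0.3, -0.7, -0.9]
opening: 0.0098
finger_force: 30.0
```

>>> send_rows(commands=[{"claw":5,"translation":[0,0,-0.03],"twist":0},{"claw":5,"translation":[0,0,0],"twist":0}])

```text
t: 21.95
tool_pos: [0.5054, 0.0366, 0.1165]
ee_rot: [0.194, 0.981, 0.0, 0.0]
contact_force: [0.2, 0.3, 0.1]
opening: 0.0096
finger_force: 30.0
```

>>> send_rows(commands=[{"claw":5,"translation":[0,0,-0.025],"twist":0},{"claw":5,"translation":[0,0,0],"twist":0}])

```text
t: 22.15
tool_pos: [0.5053, 0.0366, 0.1156]
ee_rot: [0.194, 0.981, -0.0, -0.0]
contact_force: [-0.4, -1.0, -1.0]
opening: 0.0098
finger_force: 30.0
```

>>> send_rows(commands=[{"claw":5,"translation":[0,0,-0.025],"twist":0},{"claw":5,"translation":[0,0,0],"twist":0}])

```text
t: 22.35
tool_pos: [0.5053, 0.0366, 0.1148]
ee_rot: [0.194, 0.981, -0.0, -0.0]
contact_force: [0.0, -0.6, -0.7]
opening: 0.0098
finger_force: 30.0
```

>>> send_rows(commands=[{"claw":5,"translation":[0,0,-0.02],"twist":0},{"claw":5,"translation":[0,0,0],"twist":0}])

```text
t: 22.55
tool_pos: [0.5053, 0.0366, 0.1142]
ee_rot: [0.194, 0.981, -0.0, -0.0]
contact_force: [-0.2, -0.0, -0.9]
opening: 0.0094
finger_force: 30.0
```

>>> send_rows(commands=[{"claw":5,"translation":[0,0,-0.015],"twist":0},{"claw":5,"translation":[0,0,0],"twist":0}])

```text
t: 22.75
tool_pos: [0.5054, 0.0366, 0.1138]
ee_rot: [0.194, 0.981, -0.0, -0.0]
contact_force: [-0.5, -0.6, -0.3]
opening: 0.0099
finger_force: 30.0
```

>>> send_rows(commands=[{"claw":5,"translation":[0,0,-0.015],"twist":0},{"claw":5,"translation":[0,0,0],"twist":0}])

```text
t: 22.95
tool_pos: [0.5054, 0.0366, 0.1136]
ee_rot: [0.194, 0.981, 0.0, 0.0]
contact_force: [-1.4, -0.3, 2.1]
opening: 0.0099
finger_force: 30.0
```

>>> send_rows(commands=[{"claw":5,"translation":[0,0,-0.015],"twist":0},{"claw":5,"translation":[0,0,0],"twist":0}])

```text
t: 23.15
tool_pos: [0.5055, 0.0366, 0.1136]
ee_rot: [0.194, 0.981, 0.0, 0.0]
contact_force: [-3.6, 0.3, 8.1]
opening: 0.0097
finger_force: 30.0
```

Contact; relaxing the 8 N before opening.

>>> send_rows(commands=[{"claw":5,"translation":[0,0,0.018],"twist":0},{"claw":5,"translation":[0,0,0],"twist":0}])

```text
t: 23.35
tool_pos: [0.5055, 0.0366, 0.1136]
ee_rot: [0.194, 0.981, 0.0, 0.0]
contact_force: [-1.4, 0.7, 2.7]
opening: 0.0096
finger_force: 30.0
```

>>> send_rows(commands=[{"claw":20,"translation":[0,0,0],"twist":0},{"claw":36,"translation":[0,0,0],"twist":0},{"claw":36,"translation":[0,0,0],"twist":0},{"claw":36,"translation":[0,0,0],"twist":0},{"claw":36,"translation":[0,0,0.3],"twist":0},{"claw":36,"translation":[0,0,0.6],"twist":0},{"claw":36,"translation":[0,0,1],"twist":0},{"claw":36,"translation":[0,0,0.3],"twist":0},{"claw":36,"translation":[0,0,0],"twist":0}])

```text
t: 24.25
tool_pos: [0.5064, 0.037, 0.1815]
ee_rot: [0.194, 0.981, 0.001, 0.002]
contact_force: [-0.0, 0.4, -1.1]
opening: 0.0322
finger_force: 0.0
```

>>> send_rows(commands=[{"claw":36,"translation":[1,0.1,0],"twist":0},{"claw":36,"translation":[1,0.1,0],"twist":0},{"claw":0,"translation":[1,0.1,0],"twist":0},{"claw":0,"translation":[1,0.1,0],"twist":0},{"claw":0,"translation":[1,0.06,-0.5],"twist":0},{"claw":0,"translation":[0.37,0,-1],"twist":0},{"claw":0,"translation":[0,0,-1],"twist":0},{"claw":0,"translation":[0,0,-0.8],"twist":0},{"claw":0,"translation":[0,0,0],"twist":0},{"claw":0,"translation":[0,0,0],"twist":0}])

```text
t: 25.25
tool_pos: [0.6662, 0.0502, 0.0799]
ee_rot: [0.194, 0.981, -0.001, -0.001]
contact_force: [0.8, -0.2, 0.9]
opening: 0.0008
finger_force: 0.0
```

```bash
python3 - <<'E'
from h import *
o=status.get_obs();print(o["contact_force"],o["tool_pos"],o["opening"],o["t"])
p,d,K,T=grab("side")
cv2.imwrite("pics/g8.png",cv2.resize(p[145:250,200:340,::-1],(800,600),interpolation=cv2.INTER_CUBIC))
for P in (o["tool_pos"],[.658,.053,.0525]):
    c=K@(T@np.r_[P,1])[:3];print(((c[:2]/c[2]-[200,145])*800/140).round())
E
```

```text
[ 0.76640165 -0.16893366  0.92932003] [0.66617813 0.05016866 0.07994627] 0.0008406375691402299 25.25
[479. 200.]
[462. 250.]
```

View pics/g8.png

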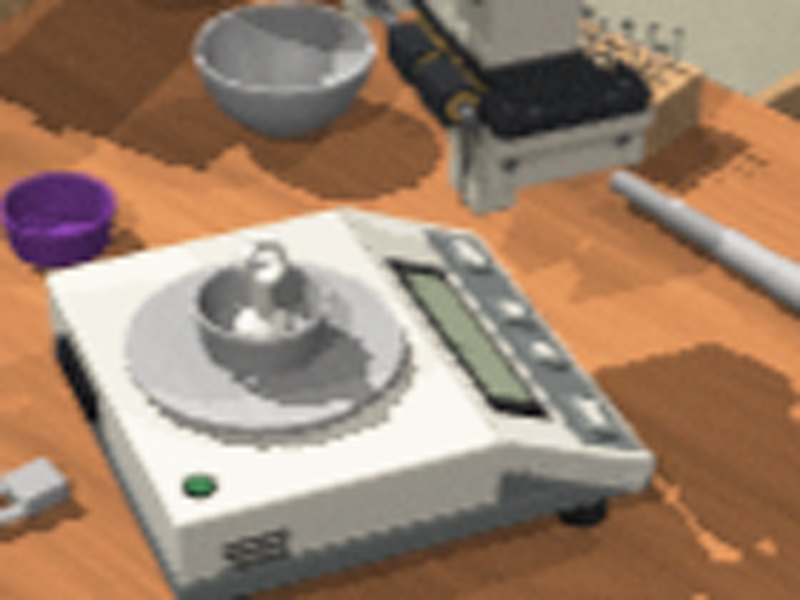

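Casting stands upright in the dish. The fingertips are above the store key (467,255). Descending to just above contact, then pressing to the same depth as tare.

>>> send_rows(commands=[{"claw":0,"translation":[0,0,-0.4],"twist":0},{"claw":0,"translation":[0,0,-0.25],"twist":0},{"claw":0,"translation":[0,0,-0.1],"twist":0},{"claw":0,"translation":[0,0,0],"twist":0},{"claw":0,"translation":[0,0,0],"twist":0}])

```text
t: 25.8
tool_pos: [0.6666, 0.0504, 0.0582]
ee_rot: [0.194, 0.981, -0.0, 0.0]
contact_force: [-0.5, -0.9, 0.8]
opening: 0.0006
finger_force: 0.0
```

>>> send_rows(commands=[{"claw":0,"translation":[0,0,-0.04],"twist":0},{"claw":0,"translation":[0,0,0],"twist":0}])

```text
t: 26.0
tool_pos: [0.6666, 0.0504, 0.0569]
ee_rot: [0.194, 0.981, 0.0, 0.0]
contact_force: [0.6, -0.5, -0.3]
opening: 0.0005
finger_force: 0.0
```

>>> send_rows(commands=[{"claw":0,"translation":[0,0,-0.03],"twist":0},{"claw":0,"translation":[0,0,0],"twist":0}])

```text
t: 26.2
tool_pos: [0.6665, 0.0504, 0.0559]
ee_rot: [0.194, 0.981, 0.0, -0.0]
contact_force: [-0.0, -0.1, -0.3]
opening: 0.0004
finger_force: 0.0
```

>>> send_rows(commands=[{"claw":0,"translation":[0,0,-0.025],"twist":0},{"claw":0,"translation":[0,0,0],"twist":0}])

```text
t: 26.4
tool_pos: [0.6664, 0.0504, 0.055]
ee_rot: [0.194, 0.981, -0.0, -0.0]
contact_force: [-0.2, -0.5, -1.4]
opening: 0.0007
finger_force: 0.0
```

>>> send_rows(commands=[{"claw":0,"translation":[0,0,-0.03],"twist":0},{"claw":0,"translation":[0,0,0],"twist":0}])

```text
t: 26.6
tool_pos: [0.6664, 0.0504, 0.0541]
ee_rot: [0.194, 0.981, -0.0, -0.0]
contact_force: [-0.7, -0.1, -0.5]
opening: 0.0004
finger_force: 0.0
```

>>> send_rows(commands=[{"claw":0,"translation":[0,0,-0.03],"twist":0},{"claw":0,"translation":[0,0,0],"twist":0}])

```text
t: 26.8
tool_pos: [0.6664, 0.0504, 0.0532]
ee_rot: [0.194, 0.981, -0.0, -0.0]
contact_force: [-0.1, -1.0, 0.3]
opening: 0.0009
finger_force: 0.0
```

>>> send_rows(commands=[{"claw":0,"translation":[0,0,-0.02],"twist":0},{"claw":0,"translation":[0,0,0],"twist":0}])

```text
t: 27.0
tool_pos: [0.6665, 0.0504, 0.0527]
ee_rot: [0.194, 0.981, -0.0, -0.0]
contact_force: [-0.1, 0.1, -0.5]
opening: 0.0003
finger_force: 0.0
```

>>> send_rows(commands=[{"claw":0,"translation":[0,0,-0.02],"twist":0},{"claw":0,"translation":[0,0,0],"twist":0}])

```text
t: 27.2
tool_pos: [0.6666, 0.0504, 0.0523]
ee_rot: [0.194, 0.981, 0.0, 0.0]
contact_force: [-0.8, -0.2, 1.4]
opening: 0.0005
finger_force: 0.6
```

>>> send_rows(commands=[{"claw":0,"translation":[0,0,-0.02],"twist":0},{"claw":0,"translation":[0,0,-0.02],"twist":0},{"claw":0,"translation":[0,0,-0.02],"twist":0},{"claw":0,"translation":[0,0,0],"twist":0}])

```text
t: 27.6
tool_pos: [0.6668, 0.0504, 0.0511]
ee_rot: [0.194, 0.981, 0.0, 0.0]
contact_force: [-1.6, -0.1, 6.6]
opening: 0.0002
finger_force: 2.7
```

>>> send_rows(commands=[{"claw":0,"translation":[0,0,-0.02],"twist":0},{"claw":0,"translation":[0,0,-0.015],"twist":0},{"claw":0,"translation":[0,0,0],"twist":0}])

```text
t: 27.9
tool_pos: [0.667, 0.0504, 0.0504]
ee_rot: [0.194, 0.981, 0.0, 0.001]
contact_force: [-3.0, 0.2, 8.3]
opening: 0.0004
finger_force: 3.5
```

>>> send_rows(commands=[{"claw":0,"translation":[0,0,-0.015],"twist":0},{"claw":0,"translation":[0,0,0],"twist":0}])

```text
t: 28.1
tool_pos: [0.667, 0.0504, 0.0502]
ee_rot: [0.194, 0.981, 0.0, 0.001]
contact_force: [-1.9, 0.0, 9.5]
opening: 0.0003
finger_force: 3.9
```

>>> send_rows(commands=[{"claw":0,"translation":[0,0,-0.01],"twist":0},{"claw":0,"translation":[0,0,0],"twist":0}])

```text
t: 28.3
tool_pos: [0.667, 0.0504, 0.05]
ee_rot: [0.194, 0.981, 0.0, 0.001]
contact_force: [-3.4, -0.3, 10.6]
opening: 0.0005
finger_force: 4.1
```

>>> send_rows(commands=[{"claw":0,"translation":[0,0,-0.012],"twist":0},{"claw":0,"translation":[0,0,0],"twist":0}])

```text
t: 28.5
tool_pos: [0.6671, 0.0504, 0.0498]
ee_rot: [0.194, 0.981, 0.0, 0.001]
contact_force: [-3.5, 0.3, 10.8]
opening: 0.0003
finger_force: 4.4
```

>>> send_rows(commands=[{"claw":0,"translation":[0,0,-0.012],"twist":0},{"claw":0,"translation":[0,0,0],"twist":0}])

```text
t: 28.7
tool_pos: [0.6671, 0.0504, 0.0497]
ee_rot: [0.194, 0.981, 0.0, 0.001]
contact_force: [-3.9, 0.4, 13.6]
opening: 0.0003
finger_force: 5.0
```

>>> send_rows(commands=[{"claw":0,"translation":[0,0,-0.01],"twist":0},{"claw":0,"translation":[0,0,0],"twist":0}])

```text
t: 28.9
tool_pos: [0.6673, 0.0504, 0.0496]
ee_rot: [0.194, 0.981, 0.0, 0.001]
contact_force: [-3.7, 0.0, 14.6]
opening: 0.0004
finger_force: 5.4
```

>>> send_rows(commands=[{"claw":0,"translation":[0,0,0],"twist":0},{"claw":0,"translation":[0,0,0],"twist":0},{"claw":0,"translation":[0,0,0],"twist":0},{"claw":0,"translation":[0,0,0],"twist":0},{"claw":0,"translation":[0,0,0],"twist":0},{"claw":0,"translation":[0,0,0],"twist":0},{"claw":0,"translation":[0,0,0],"twist":0}])

```text
t: 29.6
tool_pos: [0.6673, 0.0504, 0.0495]
ee_rot: [0.194, 0.981, 0.0, 0.001]
contact_force: [-4.2, 0.7, 13.5]
opening: 0.0004
finger_force: 5.4
```

>>> send_rows(commands=[{"claw":0,"translation":[0,0,0.2],"twist":0},{"claw":0,"translation":[0,0,0.8],"twist":0},{"claw":0,"translation":[0,0,1],"twist":0},{"claw":0,"translation":[0,0,1],"twist":0},{"claw":0,"translation":[0,0,1],"twist":0},{"claw":0,"translation":[0,0,0],"twist":0},{"claw":0,"translation":[0,0,0],"twist":0},{"claw":0,"translation":[0,0,0],"twist":0}])

```text
t: 30.4
tool_pos: [0.6658, 0.0503, 0.1663]
ee_rot: [0.194, 0.981, -0.0, -0.001]
contact_force: [0.7, 0.1, -0.4]
opening: 0.0006
finger_force: 0.0
```

```bash
python3 - <<'E'
from h import *
o=status.get_obs();print(o["contact_force"],o["tool_pos"],o["t"])
p,d,K,T=grab("side");W=cloud(d,K,T)
q=W[(np.hypot(W[...,0]-.5055,W[...,1]-.0366)<.02)&(W[...,2]>.115)&(W[...,2]<.16)];print(len(q),q.mean(0),q[:,2].max())
print(ticket.hand_in())
E
```

```text
[ 0.70263837  0.11779108 -0.3601941 ] [0.66575403 0.05029374 0.16632626] 30.4
62 [0.50546527 0.03364576 0.13220107] 0.14487224948603616
the job is handed in; nothing more can be done
None
```

Job handed in at about 30 s: dish on the middle of the pan, tare key pressed, ring casting upright in the dish, store key pressed; both keys were held 0.7 s at about 14–15 N, and setting the casting down touched about 8 N for a moment before I eased off and let go.

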